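Change the plates in a drilling jig with a push-and-turn lock

TASK

The drilling jig is still locked on the finished plates (the ones with two holes). Push its spring knob down, turn it back past the safety stop to the green mark and let it spring up; move every finished plate into the grey tray, and lay every plain blank flat in a bay of its own, pushed fully home against the fence at the back and the pin at its left. Then lock the jig again: push the knob in, turn it past the stop to the red mark and let it spring up, with nothing else on the bench pushed about or knocked over.

Things in the scene. Friction and masses are not known exactly. Their poses are not given: they have to be found in the camera images.
- jig: Drilling jig, fixed: blue base plate 10 mm thick, x -62 to +73 mm, y -133 to +223 mm. Origin on the bench top under the seated centre of the middle of three bays; x points to the steel fence (away from the robot), y left along the fence, z up. Bay centres at y -80, 0, +80. The fence's front face is at x +32 mm, 250 mm long; it rises to 40 mm above the bench.
- bay0 (a point): Seated centre of bay 0 (jig y -80 mm) on the base plate's top, 10 mm above the bench; axes as the jig. A plate is home when the centre of its underside is here, its length along x: its far short end touches the fence, its +y long side the pin. Either end or face is fine.
- bay1 (a point): The same for bay 1 (jig y 0). Each bay's side-stop pin is 10 mm in diameter and stands 13 mm above the base plate, its centre 18 mm to +x and 25 mm to +y of this point. A finger has room at both long sides of a seated plate in its front part (jig x below +10 mm).
- bay2 (a point): The same for bay 2 (jig y +80 mm).
- lip (a joint): Slide of the brass hold-down lip, m, driven by the knob (10 mm per rad). At 0 it lies 3 mm behind the fence's face, at 0.013 it stands 10 mm out towards the robot, along all three bays, 16.5 to 21.5 mm above the base plate: 2.5 mm over seated plates, which it keeps from being lifted while locked.
- knob (a joint): Angle of the safety knob, vertical axis, rad: 0 = open (white pointer to the green mark, towards the robot), 1.3 = locked (pointer to the red mark), turned clockwise seen from above. Friction 0.04 Nm. With the knob up a steel stop blocks it between about 0.27 and 1.03 from either side; pushed in 5 mm or more it passes beneath. Let go beyond the stop it springs up and is latched.
- press (a joint): How far the knob is pushed straight down, m: 0 = up, 0.008 = fully in. Spring: 3.6 N at the top, 6.8 N fully in.
- knob_grip (a point): Point on the knob's axis in its grip bar, 10 mm below the top, 56 mm above the bench when up; moves with the knob: x along the bar, white pointer at -x. Black bar 40 long (x), 14 wide (y), 28 mm tall, top 66 mm above the bench, on a 40 mm disc whose top is 38 mm above it. The stop bracket beside it reaches 34 mm above the bench.
- knob_axis (a point): Fixed point on the knob's axis (jig x 0, y +175 mm), 56 mm above the bench, axes as the jig.
- tray_in (a point): Centre of the inner floor of the grey open tray, 190 (x) x 170 (y) mm outside, walls 4 mm thick, rim 28 mm and floor 4 mm above the bench. Fixed. Axes along the tray.
- finished0: Finished aluminium plate, 64 (x) x 40 (y) x 14 (z) mm, with two dark 13 mm holes, 0.1 kg; origin at the centre of its underside, x along its length. Starts seated in the locked jig; may be absent.
- finished1: Finished aluminium plate, 64 (x) x 40 (y) x 14 (z) mm, with two dark 13 mm holes, 0.1 kg; origin at the centre of its underside, x along its length. Starts seated in the locked jig; may be absent.
- finished2: Finished aluminium plate, 64 (x) x 40 (y) x 14 (z) mm, with two dark 13 mm holes, 0.1 kg; origin at the centre of its underside, x along its length. Starts seated in the locked jig; may be absent.
- blank0: Plain aluminium blank without holes, 64 (x) x 40 (y) x 14 (z) mm, 0.1 kg; origin at the centre of its underside, x along its length. Starts on the bench before the jig; may be absent.
- blank1: Plain aluminium blank without holes, 64 (x) x 40 (y) x 14 (z) mm, 0.1 kg; origin at the centre of its underside, x along its length. Starts on the bench before the jig; may be absent.
- blank2: Plain aluminium blank without holes, 64 (x) x 40 (y) x 14 (z) mm, 0.1 kg; origin at the centre of its underside, x along its length. Starts on the bench before the jig; may be absent.
- screw_jar: Bystander: white jar with a red lid, 63 mm across, 87 mm tall; origin at the centre of its underside. Leave alone.
- tape_duct: Bystander: roll of grey tape lying flat, 99 mm across, 48 mm tall; origin at the centre of its underside. Leave alone.
- coupling_hub: Bystander: turned steel hub, 66 mm across, 38 mm tall; origin at the centre of its underside. Leave alone.
- grease_tin: Bystander: yellow tin with a white lid, 70 mm across, 46 mm tall; origin at the centre of its underside. Leave alone.
Things that resemble listed ones, but are neither listed nor needed, are in the scene too. What is shaped like the blank2 but brown or yellow is not meant.

How it is judged:
By the outcome, as a careful person would: the job done as asked, in the order asked, and still so for the second after the job is handed in, with the robot touching nothing.
Of finished0, finished1, finished2 only 2 to 3 are there at a start; the rules pass over those that are not, and their reading is None.
Of blank0, blank1, blank2 only 2 to 3 are there at a start; the rules pass over those that are not, and their reading is None.
At some moment in a run one of blank0, blank1, blank2 may be knocked a few centimetres aside while the robot is not near it.
Once in a run the grip may slacken for a moment while it holds something.
It also fails if it takes over 210 s, if anything falls off the work surface, if the arm or the gripper's body presses on something with over 40 N, if the wrist force passes 120 N, or if a joint passes its speed limit or range.

ROBOT

A 7-joint arm with a two-finger parallel gripper is mounted at the origin on a cart in front of the work surface, level with it; the furniture and walls round the work are solid. World frame = base frame: x ahead of the robot, y to its left, z up, the work surface at z = 0. Lengths are in m, angles in rad, forces in N, time in s.
With the tool pointing down it reaches from about 0.425 to 0.925 m from the base axis. Payload 6.8 kg.
Tool frame: the origin (TCP) lies between the finger pads; the fingertips stand 19 mm ahead of it and the grasp point (between the pads) is the TCP; z points along the fingers, y is the direction in which the jaws open and shut (so a half turn about z gives the same grasp; the last joint's range is limited). The gripper opens to 88 mm and grips with 3 to 60 N. Pads are 20 mm wide; open, the fingers measure 115 mm over their backs; the gripper's body (75 mm by 178 mm) begins 61 mm behind the grasp point.
Start: joints at [1.154, 0.477, 0.022, 1.555, -0.011, 1.109, -0.083], TCP at [0.205, -0.643, 0.242] pointing down, gripper open.
Joint ranges: [-2.96, 2.96], [-0.34, 2.1], [-1.41, 1.46], [0.24, 2.44], [-1.37, 4.51], [0.17, 1.92], [-2.96, 2.96]. Speed limits (rad/s): [2.39, 2.39, 3.14, 3.14, 3.14, 3.14, 3.14].

INTERFACE

Orientations are given as a rotation vector (axis times angle).
In Python, from station import arm, camera gives the robot as it stands. Calls block until the motion is done:
- arm.move_pose(position, orientation): joint-space move of the TCP to a pose.
- arm.servo_line(position, orientation=None, rate=0.15, stop_force=None): straight line of the TCP; orientation=None keeps the orientation; rate is the mean speed in m/s. With stop_force (N) it stops when the force on the tool has changed by that much, and returns True; else False.
- arm.movej(angles): joint-space move.
- arm.gripper_open() and arm.grab(effort=None): open the fingers fully, or close them until they stop; effort is the grip in N (None keeps the last).
- arm.wait(seconds).
- arm.solve_ik(position, orientation): joint angles nearest the present ones, or None.
- arm.get_obs(): the state.
- camera(name): name is "scene" or "top"; returns a dict with "pixels" (480x640x3 uint8, blue, green, red), "depth" (480x640 float32, m along the optical axis (not along the pixel's ray), 0 where there is no reading), "K" (3x3 intrinsics, pixels), "R" (3x3) and "t" (3): a world point X has camera coordinates R X + t. Camera axes: x right, y down, z forward; pixel columns grow to the right and rows downward; lengths in m; the calibration is good to about 2 mm. A picture is of the moment at which its call begins.
A pose or a line that the arm cannot do raises arm.MotionError and nothing moves.
- arm.job_done(): hands the job in, once; it reports no verdict.
The state is a dict: "t": time; "q": joint angles; "joint_vel": joint speeds; "joint_torque": joint torques, N m; "tool_pos": TCP position; "tool_rot": TCP orientation; "contact_force": force on the tool from outside, world axes, zero at the start; "torque": the same for the moment, N m; "opening": finger opening in m.
Only numpy, scipy, OpenCV 4.12 (cv2) and the standard library are available. Lean on these libraries where they do the work, as an engineer would, in place of code of your own. Each camera call takes 0.05 s, during which the arm holds its last target.

## Working session

There is one attempt and no reset: what is moved stays moved. The work goes in short steps, each a Python script; the robot and the scene stay as the last script left them, time stands still between calls to the robot, and variables do not carry over. Pictures are saved under pics/ and viewed, and the job is handed in when it is done.

```bash
ls; mkdir -p pics; python3 - <<'E'
from station import arm, camera
import cv2,numpy as np
for n in ("scene","top"):
    c=camera(n); cv2.imwrite(f"pics/{n}0.png",c["pixels"]); print(n,c["K"].tolist(),c["R"].round(3).tolist(),c["t"].round(3).tolist())
print(arm.get_obs())
E
```

```text
pics
scene [[467.3609281654807, 0.0, 324.82542053809215], [0.0, 467.3609281654807, 232.25044445134628], [0.0, 0.0, 1.0]] [[0.533, -0.846, -0.004], [-0.396, -0.245, -0.885], [0.748, 0.473, -0.465]] [-0.36, 0.282, 1.081]
top [[587.3198357541396, 0.0, 320.4325620108876], [0.0, 587.3198357541396, 246.37178733090204], [0.0, 0.0, 1.0]] [[-0.053, -0.999, -0.005], [-0.979, 0.053, -0.198], [0.198, -0.006, -0.98]] [-0.027, 0.584, 1.417]
{'t': 0.1, 'q': array([ 1.15389608,  0.47770912,  0.02232788,  1.55630522, -0.01147159,
        1.10932015, -0.08307666]), 'joint_vel': array([ 0.00012213, -0.00226489,  0.00185331, -0.00289655,  0.00116623,
       -0.00048643,  0.00010605]), 'joint_torque': array([ 4.37781651e-03, -5.84091103e+01,  1.54010419e+00, -2.73312914e+01,
       -5.41292096e-02,  1.30246402e-02,  7.58534065e-05]), 'tool_pos': array([ 0.2049849 , -0.64259841,  0.24080423]), 'tool_rot': array([-3.10265374e+00, -4.83004195e-01,  5.97904995e-04]), 'contact_force': array([ 0.00085909, -0.20515045,  0.42854788]), 'torque': array([0.02058052, 0.01346096, 0.01203611]), 'opening': 0.0876299256526723}
```

View pics/scene0.png

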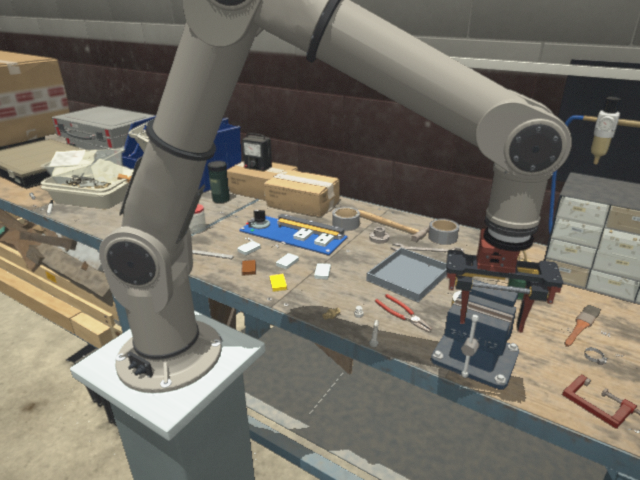

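View pics/top0.png

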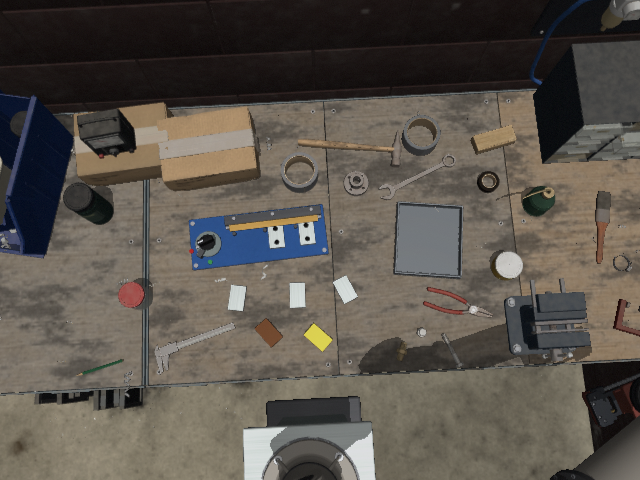

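Top view: jig at about (258,237), two finished plates at (277,236) and (307,232), three white blanks at (237,298), (297,295), (345,289), and the tray at (429,240). Next, enlarged crops.

```bash
python3 - <<'E'
import cv2
im=cv2.imread("pics/top0.png")
cv2.imwrite("pics/c1.png",cv2.resize(im[195:325,180:375],None,fx=4,fy=4,interpolation=cv2.INTER_CUBIC))
cv2.imwrite("pics/c2.png",cv2.resize(im[190:290,380:480],None,fx=5,fy=5,interpolation=cv2.INTER_CUBIC))
E
```

```text
(no output)
```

View pics/c1.png

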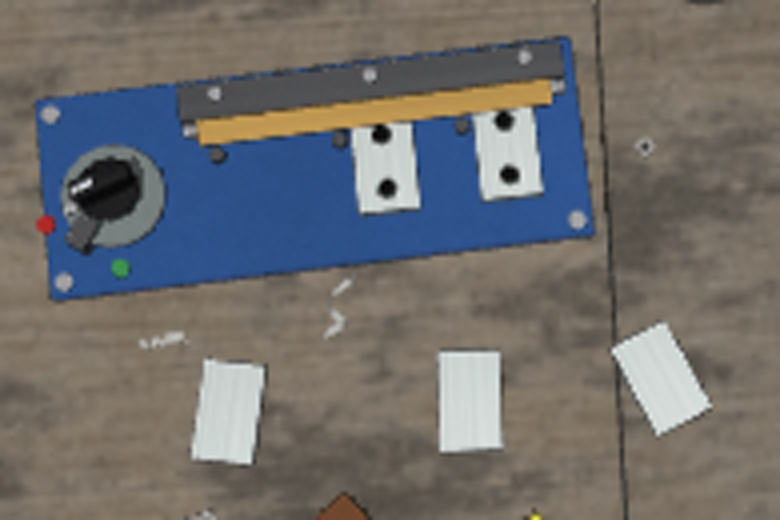

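View pics/c2.png

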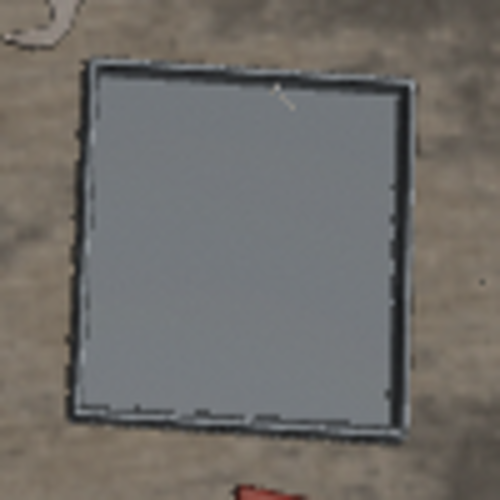

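```bash
cat > h.py <<'E'
import numpy as np, cv2
from scipy.optimize import least_squares
from scipy.spatial.transform import Rotation as Rn
from station import arm, camera
def ray(c,uv,z):
    uv=np.atleast_2d(uv); d=np.c_[(uv-c["K"][:2,2])/np.diag(c["K"])[:2],np.ones(len(uv))]@c["R"]
    o=-c["R"].T@c["t"]; return o+d*((z-o[2])/d[:,2])[:,None]
def proj(c,X):
    p=(np.atleast_2d(X)@c["R"].T+c["t"]); p=p@c["K"].T; return p[:,:2]/p[:,2:]
def fit2d(model,world):
    f=lambda p:((model@np.array([[np.cos(p[2]),np.sin(p[2])],[-np.sin(p[2]),np.cos(p[2])]])+p[:2])-world).ravel()
    best=min((least_squares(f,[*world.mean(0),a]) for a in (-1.5,0,1.5,3)),key=lambda r:r.cost)
    return best.x, np.abs(best.fun).max()
def blanks(c,zt=0.014,box=None,thr=185):
    "white plate tops: list of centre,angle of long axis,size(mm)"
    im=c["pixels"]; m=(im.min(2)>thr).astype(np.uint8)
    n,l,s,_=cv2.connectedComponentsWithStats(m); out=[]
    for i in range(1,n):
        if s[i,4]<150 or s[i,4]>900: continue
        cs,_=cv2.findContours((l==i).astype(np.uint8),cv2.RETR_EXTERNAL,cv2.CHAIN_APPROX_NONE)
        w=ray(c,cs[0][:,0].astype(float),zt)[:,:2]
        (cx,cy),(a,b),ang=cv2.minAreaRect((w*1000).astype(np.float32))
        ang=np.radians(ang)+(0 if a>b else np.pi/2); ang=(ang+np.pi/2)%np.pi-np.pi/2
        ys,xs=np.nonzero(l==i); mc=ray(c,[[xs.mean(),ys.mean()]],zt)[0]
        out.append((np.r_[cx,cy].round(1),np.round(mc[:2]*1000,1),round(ang,3),np.round(sorted((a,b)),1),[round(xs.mean()),round(ys.mean())]))
    return out
E
python3 - <<'E'
from h import *
c=camera("top"); np.set_printoptions(precision=4,suppress=True)
f=lambda L,k,o:(np.array(L,float)+.5)/k-.5+np.array(o)
jc=f([(37,101),(571,37),(595,237),(53,301)],4,(180,195))
w=ray(c,jc,0.010)[:,:2]; print(fit2d(np.array([[.073,.223],[.073,-.133],[-.062,-.133],[-.062,.223]]),w))
tc=f([(88,60),(414,78),(404,440),(72,420)],5,(380,190))
w=ray(c,tc,0.028)[:,:2]; print(fit2d(np.array([[.095,.085],[.095,-.085],[-.095,-.085],[-.095,.085]]),w))
for b in blanks(c): print(b)
kn=f([(114,195)],4,(180,195)); print('disc',ray(c,kn,.038))
print('kn top',ray(c,f([(110,188)],4,(180,195)),.066))
# plate corners finished
for L in ([(352,128),(411,122),(420,207),(362,214)],[(474,112),(534,106),(543,193),(484,201)]): print(ray(c,f(L,4,(180,195)),.024)[:,:2])
print('depth jig',[ (lambda u,v:(c["R"].T@(np.linalg.inv(c["K"])@[u,v,1]*c["depth"][v,u]-c["t"])))(u,v) for u,v in((262,250),(297,295),(237,298),(206,243),(429,240),(131,295),(345,289))])
E
```

```text
(array([0.624 , 0.0568, 0.0667]), np.float64(0.0021634774974245152))
(array([ 0.5923, -0.3365, -0.1198]), np.float64(0.0012953537661836156))
(array([628.8, -24. ]), array([627.9, -24.1]), np.float64(0.062), array([38.2, 55.7]), [307, 233])
(array([623.5,  55.9]), array([623.2,  55.8]), np.float64(0.056), array([38.2, 55. ]), [276, 237])
(array([ 518.4, -539.7]), array([ 517.6, -539.4]), np.float64(-0.113), array([61.5, 63.6]), [509, 264])
(array([ 476.7, -114.6]), array([ 476.5, -114.7]), np.float64(0.435), array([38.2, 62.2]), [345, 289])
(array([468.2,   8. ]), array([468.9,   8.1]), np.float64(-0.048), array([35.8, 61.4]), [297, 295])
(array([469.9, 161.8]), array([469.7, 161.9]), np.float64(-0.165), array([37.6, 61.6]), [237, 298])
(array([  71. , -124.2]), array([  67. , -133.2]), np.float64(0.01), array([ 66.3, 110.5]), [363, 457])
disc [[0.6095 0.2276 0.038 ]]
kn top [[0.608  0.2248 0.066 ]]
[[0.6485 0.0755]
 [0.6504 0.0372]
 [0.594  0.0337]
 [0.5914 0.0711]]
[[ 0.6549 -0.0039]
 [ 0.6567 -0.0429]
 [ 0.5989 -0.0458]
 [ 0.5957 -0.0076]]
depth jig [array([0.59  , 0.0933, 0.0122]), array([0.468 , 0.008 , 0.0142]), array([0.4683, 0.1605, 0.0171]), array([0.6095, 0.2319, 0.0438]), array([ 0.594 , -0.3417,  0.0067]), array([0.4813, 0.408 , 0.0851]), array([ 0.4767, -0.115 ,  0.0145])]
```

```bash
cat > fitjig.py <<'E'
from h import *
def jigw(p,X):
    X=np.atleast_2d(X).astype(float); c,s=np.cos(p[2]),np.sin(p[2])
    return np.c_[p[0]+c*X[:,0]-s*X[:,1],p[1]+s*X[:,0]+c*X[:,1],X[:,2]]
def overlay(c,p,items,o,k,size,fn):
    im=c["pixels"][o[1]:o[1]+size[1],o[0]:o[0]+size[0]]; im=cv2.resize(im,None,fx=k,fy=k,interpolation=cv2.INTER_CUBIC)
    for X in items:
        q=((proj(c,jigw(p,X))-o+.5)*k-.5).round().astype(np.int32); cv2.polylines(im,[q],True,(0,0,255),1)
    cv2.imwrite(fn,im)
rect=lambda x0,x1,y0,y1,z:np.array([[x0,y0,z],[x1,y0,z],[x1,y1,z],[x0,y1,z]])
circ=lambda x,y,r,z:np.array([[x+r*np.cos(a),y+r*np.sin(a),z] for a in np.linspace(0,6.28,40)])
items=[rect(-.062,.073,-.133,.223,.010),circ(0,.175,.020,.038)]+[rect(-.032,.032,y-.02,y+.02,.024) for y in(-.08,0)]+[circ(.018,y+.025,.005,.023) for y in(-.08,0,.08)]
E
python3 - <<'E'
from fitjig import *
for n in("top","scene"):
    c=camera(n); im=c["pixels"].astype(int)
    m=((im[:,:,0]>im[:,:,2]*1.8)&(im[:,:,0]>90)).astype(np.uint8)
    nl,l,s,_=cv2.connectedComponentsWithStats(m); 
    for i in np.argsort(-s[1:,4])[:3]+1: print(n,s[i])
E
python3 - <<'E'
from fitjig import *
p=[.624,.0568,.0667]
overlay(camera("top"),p,items,np.array([180,195]),5,(155,85),"pics/o_top.png")
overlay(camera("scene"),p,items,np.array([230,195]),6,(130,70),"pics/o_scene.png")
E
```

```text
top [ 189  204  139   66 3775]
top [534  78   8   7  23]
top [ 21 244   2   6   7]
scene [ 240  216  107   39 1095]
scene [549 171   7  60 164]
scene [123 143  16  19  60]
```

View pics/o_top.png

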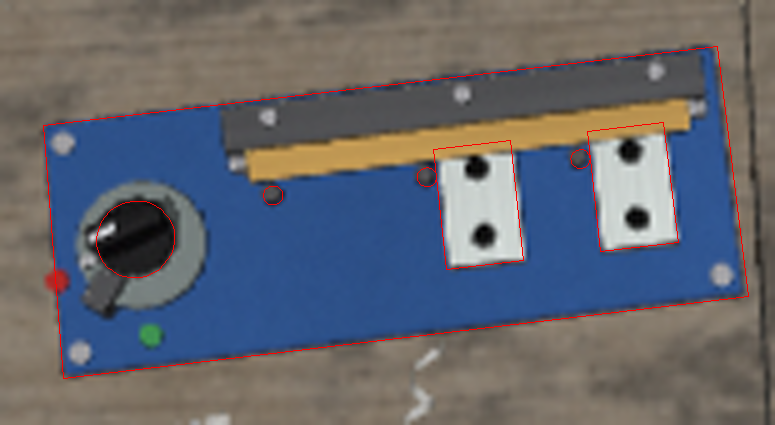

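View pics/o_scene.png

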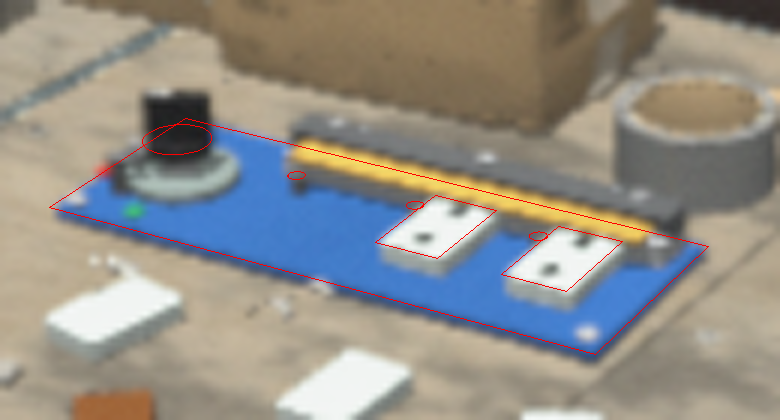

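```bash
cat >> fitjig.py <<'E'
J=[.624,.0568,.0667]
def tr(psi): return Rn.from_matrix(np.array([[np.cos(psi),np.sin(psi),0],[np.sin(psi),-np.cos(psi),0],[0,0,-1]])).as_rotvec()
E
python3 - <<'E'
from fitjig import *
c=camera("top"); d=c["depth"]; v,u=np.mgrid[:480,:640]
P=(np.stack([u,v,np.ones_like(u)],-1)@np.linalg.inv(c["K"]).T*d[...,None]-c["t"])@c["R"]
P[d==0]=np.nan
x=P[...,0];y=P[...,1];z=P[...,2]
for yy in np.arange(-.5,.5,.05):
    r=[]
    for xx in np.arange(.40,.95,.05):
        m=(abs(x-xx)<.025)&(abs(y-yy)<.025); r.append(f"{np.nanmax(z[m])*1000:4.0f}" if m.any() else "  --")
    print(f"{yy:+.2f}",*r)
k=jigw(J,[0,.175,.064])[0]; print(k)
print('q now',arm.get_obs()['q'].round(2))
for nm,pos,ps in [("knobL",k,J[2]-1.3),("knobM",k,J[2]-.6),("knobO",k,J[2]),("f1",jigw(J,[-.008,0,.031])[0],J[2]),("f0",jigw(J,[-.008,-.08,.031])[0],J[2]),("b2",jigw(J,[-.008,.08,.031])[0],J[2]),("tray",[.5923,-.3365,.03],-.12),("trayperp",[.5923,-.3365,.03],-.12+1.57),
 ("w0",[.4768,-.1147,.021],.435),("w1",[.4685,.008,.021],-.048),("w2",[.4698,.1618,.021],-.165)]:
    for a in(0,np.pi,-np.pi):
        q=arm.solve_ik(list(pos),list(tr(ps+a))); print(nm,round(a,1),None if q is None else np.round(q,2))
E
```

```text
-0.50   22   22   54   51    7    8   24   32   34   40   30
-0.45   18    7    7    7   28   36   30    9   15    7    9
-0.40   19   16   35   32   33   36   34    8   16   55   52
-0.35   18   15   34   15   12   13   36   15   13   55   54
-0.30   17   13   34   14   12   13   32   12   26   56   53
-0.25    7    8   34   34   31   35   33   14   30   28   11
-0.20   13    8    9    8   10    8   12   43   16   29    7
-0.15    8   20   17    8    8   10    7   44   35   31   10
-0.10    9   21   24   10   15   10    8    9    6   29   23
-0.05   20    7    9   15   34   44   47   53   57   51   27
-0.00   19   20   22   17   32   45   45   53   50   57   25
+0.05   23   19   16   18   32   45   48   47   56   21   18
+0.10   22   11   16   18   19   51   47   11  108  110  109
+0.15   11   22   23   18   17   46   46   92  108  109  113
+0.20   14   20   18   17   71   64   41  103  109  110  110
+0.25   17    8   10   21   72   43   15  103  111  109  107
+0.30    8   10    8    9   17   19   17  109  108  110  108
+0.35    9   12    9    9   10    9    9   98  109  110  109
+0
[... 1227 characters left out ...]
4  0.52  0.86  1.48]
tray -3.1 [ 0.8   0.79 -0.56  1.64  0.52  0.86  1.48]
trayperp 0 [ 0.61  0.74 -0.27  1.66  0.26  0.78  0.1 ]
trayperp 3.1 [ 0.2   0.75  0.33  1.69 -0.33  0.75 -2.58]
trayperp -3.1 [ 0.2   0.75  0.33  1.69 -0.33  0.75 -2.58]
w0 0 [ 0.29  0.53 -0.22  2.13  0.23  0.5  -1.24]
w0 3.1 [ 1.    0.9  -1.2   2.09  1.07  0.98  1.21]
w0 -3.1 [ 1.    0.9  -1.2   2.09  1.07  0.98  1.21]
w1 0 [ 0.1   0.51 -0.3   2.18  0.31  0.49 -2.06]
w1 3.1 [ 0.31  0.56 -0.56  2.16  0.56  0.56  0.86]
w1 -3.1 [ 0.31  0.56 -0.56  2.16  0.56  0.56  0.86]
w2 0 [-0.12  0.56 -0.41  2.11  0.42  0.55 -2.57]
w2 3.1 [ 0.15  0.66 -0.77  2.09  0.73  0.69  0.3 ]
w2 -3.1 [ 0.15  0.66 -0.77  2.09  0.73  0.69  0.3 ]
```

```bash
cat >> fitjig.py <<'E'
PI=np.pi
def st(msg=""):
    o=arm.get_obs(); print(msg,"t%.1f"%o["t"],"pos",o["tool_pos"].round(4),"F",o["contact_force"].round(1),"open %.4f"%o["opening"],"q7 %.2f"%o["q"][6],flush=True); return o
E
python3 - <<'E'
from fitjig import *
k=jigw(J,[0,.175,.064])[0]; ps=PI+J[2]-1.3
arm.move_pose([.45,-.2,.25],tr(PI)); 
arm.move_pose([k[0],k[1],.16],tr(ps)); st("above")
r=arm.servo_line([k[0],k[1],.064],rate=.1,stop_force=8); st("down %s"%r)
c=camera("top"); cv2.imwrite("pics/k1.png",cv2.resize(c["pixels"][190:290,160:290],None,fx=5,fy=5))
E
```

```text
above t4.1 pos [0.6129 0.2299 0.16  ] F [0.8 0.6 0.1] open 0.0875 q7 -0.40
down False t5.2 pos [0.6129 0.2318 0.0648] F [ 0.6 -1.1 -0. ] open 0.0879 q7 -0.46
```

View pics/k1.png

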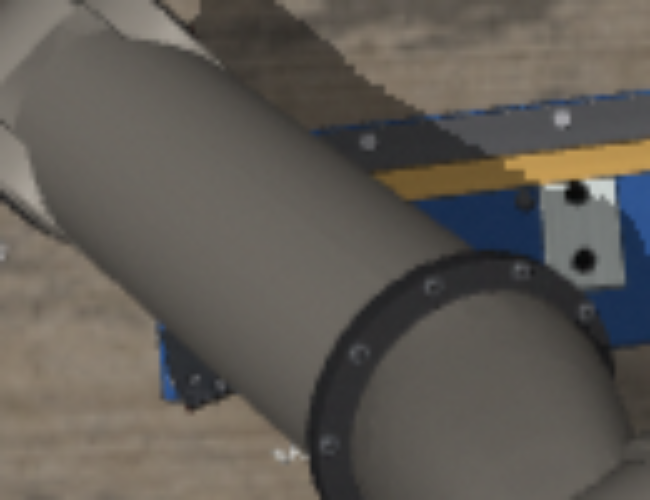

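The arm covers the knob in this view, but no contact force is reported. I'll grip the knob now.

```bash
python3 - <<'E'
from fitjig import *
arm.grab(10); o=st("grip10"); print(o["torque"].round(2))
E
```

```text
grip10 t6.4 pos [0.6157 0.2323 0.0644] F [ 9.6  3.4 -7. ] open 0.0137 q7 -0.46
[ 0.67 -2.3   0.04]
```

```bash
python3 - <<'E'
from fitjig import *
arm.servo_line([.6162,.2322,.064],rate=.02); st("centred")
arm.grab(40); o=st("grip40")
p=o["tool_pos"]; 
arm.servo_line([.6162,.2322,.0570],rate=.02); st("pressed")
ps=PI+J[2]-1.3
for a in np.linspace(0,1.3,8)[1:]:
    arm.servo_line([.6162,.2322,.0570],tr(ps+a),rate=.05); o=st("rot %.2f"%a); print(o["torque"].round(2), np.degrees(np.linalg.norm(Rn.from_rotvec(o["tool_rot"]).inv().__mul__(Rn.from_rotvec(tr(ps+a))).as_rotvec())).round(2))
E
```

```text
centred t6.7 pos [0.6166 0.2326 0.0643] F [1.8 0.2 1.1] open 0.0141 q7 -0.46
grip40 t6.9 pos [0.6166 0.2325 0.0643] F [2.3 1.6 1.3] open 0.0134 q7 -0.46
pressed t7.4 pos [0.6166 0.2326 0.0573] F [1.7 0.4 4.9] open 0.0138 q7 -0.46
rot 0.19 t7.8 pos [0.6169 0.2327 0.0575] F [1.5 1.9 6.5] open 0.0137 q7 -0.31
[ 0.33 -0.67  0.09] 0.1
rot 0.37 t8.1 pos [0.617  0.2328 0.0575] F [3.  1.  6.1] open 0.0137 q7 -0.15
[ 0.41 -0.77  0.01] 0.13
rot 0.56 t8.4 pos [0.6172 0.233  0.0576] F [3.7 2.3 5.2] open 0.0134 q7 0.01
[ 0.5  -0.86  0.05] 0.16
rot 0.74 t8.8 pos [0.6173 0.2332 0.0577] F [4.  2.4 6.7] open 0.0138 q7 0.17
[ 0.61 -0.99 -0.  ] 0.18
rot 0.93 t9.1 pos [0.6174 0.2334 0.0578] F [3.5 2.6 5.1] open 0.0137 q7 0.34
[ 0.7  -0.99  0.01] 0.21
rot 1.11 t9.4 pos [0.6175 0.2336 0.0578] F [3.5 3.1 5.5] open 0.0138 q7 0.50
[ 0.8  -1.05  0.09] 0.23
rot 1.30 t9.8 pos [0.6175 0.2339 0.0579] F [3.3 2.6 5.6] open 0.0139 q7 0.66
[ 0.9  -1.06  0.  ] 0.26
```

```bash
python3 - <<'E'
from fitjig import *
o=st(); p=o["tool_pos"]
arm.servo_line([p[0],p[1],.0645],rate=.05); st("raised")
arm.gripper_open(); st("open")
arm.servo_line([p[0],p[1],.16],rate=.15)
arm.move_pose([.47,-.30,.22],tr(PI)); st()
c=camera("top"); cv2.imwrite("pics/t2.png",c["pixels"]); cv2.imwrite("pics/k2.png",cv2.resize(c["pixels"][195:325,180:375],None,fx=4,fy=4,interpolation=cv2.INTER_CUBIC))
for b in blanks(c): print(b)
E
```

```text
t9.8 pos [0.6175 0.2339 0.0579] F [3.3 2.6 5.6] open 0.0139 q7 0.66
raised t10.1 pos [0.6176 0.2341 0.0643] F [3.1 2.5 1.6] open 0.0139 q7 0.67
open t11.3 pos [0.6175 0.2339 0.0645] F [-0.3 -0.4 -0.5] open 0.0879 q7 0.67
 t14.1 pos [ 0.4708 -0.2989  0.2201] F [ 0.8  0.9 -0.5] open 0.0876 q7 1.66
(array([631.8, -23.8]), array([631.8, -23.6]), np.float64(0.062), array([38.2, 62.2]), [306, 232])
(array([627.1,  56.1]), array([626.8,  56. ]), np.float64(0.056), array([38.2, 62.2]), [276, 235])
(array([ 516.1, -549.7]), array([ 517. , -546.5]), np.float64(-0.115), array([46.1, 65.7]), [512, 264])
(array([ 476.7, -114.6]), array([ 476.5, -114.7]), np.float64(0.435), array([38.2, 62.2]), [345, 289])
(array([468.2,   8. ]), array([468.9,   8.1]), np.float64(-0.048), array([35.8, 61.4]), [297, 295])
(array([469.9, 161.7]), array([469.8, 161.9]), np.float64(-0.165), array([37.7, 61.6]), [237, 298])
(array([  71.1, -125.4]), array([  65.4, -133.7]), np.float64(0.007), array([ 64.5, 110.5]), [363, 458])
```

View pics/k2.png

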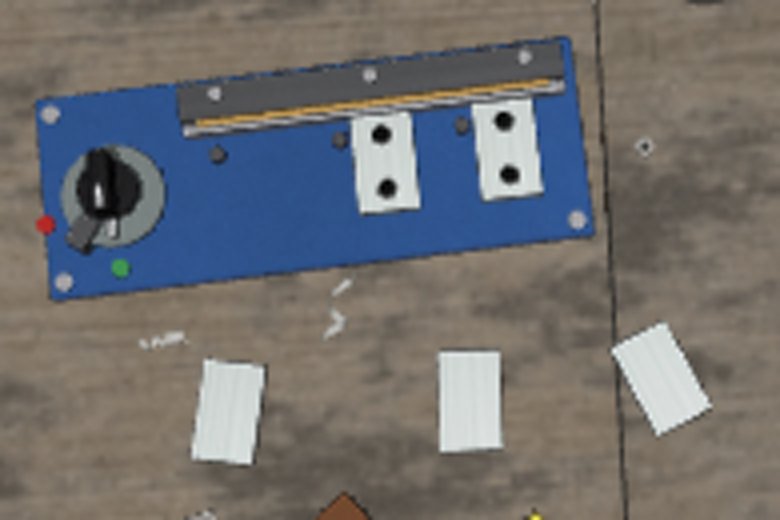

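The knob is open, with its pointer at the green dot, and the lip is behind the fence. Next are the finished plates. I'll use a light grip first to learn the y offset.

```bash
cat >> fitjig.py <<'E'
J=[.6284,.0592,.0667]
OFF=np.array([.0042,.0025])
E
python3 - <<'E'
from fitjig import *
c=camera("top")
for b in blanks(c,zt=.024)[:2]: print(b)
p=jigw(J,[-.010,0,0])[0]; ps=PI+J[2]
arm.move_pose([p[0],p[1],.13],tr(ps))
r=arm.servo_line([p[0],p[1],.0315],rate=.1,stop_force=6); st("down %s"%r)
arm.grab(5); o=st("grip5"); print(o["torque"].round(2))
E
```

```text
(array([629.5, -24. ]), array([629.5, -23.8]), np.float64(0.062), array([37.9, 61.8]), [306, 232])
(array([624.8,  55.4]), array([624.6,  55.3]), np.float64(0.056), array([37.9, 61.8]), [276, 235])
down False t16.8 pos [0.6189 0.0588 0.0322] F [ 1.  -0.9 -0.2] open 0.0878 q7 0.87
grip5 t17.6 pos [0.6185 0.0584 0.0315] F [-0.1 -0.5  0.7] open 0.0399 q7 0.87
[-0.09 -0.11 -0.04]
```

```bash
cat >> fitjig.py <<'E'
TR=[.5923+OFF[0],-.3365+OFF[1],-.1198]
def to_tray(ty):
    w=jigw(TR,[0,ty,0])[0]; ps=TR[2]+PI/2
    arm.move_pose([w[0],w[1],.15],tr(ps)); o=st("over tray")
    r=arm.servo_line([w[0],w[1],.0275],rate=.12,stop_force=5); st("tray down %s"%r)
    arm.gripper_open(); arm.servo_line([w[0],w[1],.12],rate=.2); st("released")
E
python3 - <<'E'
from fitjig import *
arm.grab(30); st("g30")
p=arm.get_obs()["tool_pos"]
arm.servo_line([p[0],p[1],.15],rate=.12); st("lift")
to_tray(-.04)
p=jigw(J,[-.010,-.08,0])[0]; ps=PI+J[2]
arm.move_pose([p[0],p[1],.13],tr(ps))
r=arm.servo_line([p[0],p[1],.0315],rate=.1,stop_force=6); st("down %s"%r)
arm.grab(30); o=st("grip"); 
arm.servo_line([p[0],p[1],.15],rate=.12); st("lift")
to_tray(.04)
arm.move_pose([.47,-.42,.25],tr(PI)); st()
c=camera("top"); cv2.imwrite("pics/t3.png",c["pixels"]); cv2.imwrite("pics/t3c.png",cv2.resize(c["pixels"][190:325,220:480],None,fx=3,fy=3,interpolation=cv2.INTER_CUBIC))
for b in blanks(c): print(b)
E
```

```text
g30 t17.8 pos [0.6184 0.0584 0.0315] F [-0.1  0.   0.4] open 0.0398 q7 0.87
lift t18.9 pos [0.6179 0.0581 0.1491] F [ 0.2  0.1 -0.8] open 0.0399 q7 0.98
over tray t20.5 pos [ 0.5926 -0.3715  0.1499] F [ 0.4 -0.1 -0.7] open 0.0395 q7 0.10
tray down False t21.7 pos [ 0.5924 -0.374   0.0285] F [-0.3 -0.2 -0.9] open 0.0398 q7 0.04
released t23.2 pos [ 0.5911 -0.3736  0.1192] F [-0.4  0.   0.2] open 0.0878 q7 0.08
down False t25.7 pos [ 0.6243 -0.0211  0.0322] F [-0.4 -0.1 -0.9] open 0.0877 q7 0.98
grip t26.5 pos [ 0.6238 -0.0214  0.0315] F [ 0.1 -0.4 -0.3] open 0.0397 q7 0.98
lift t27.6 pos [ 0.6232 -0.0215  0.1491] F [ 0.1 -0.6 -0.5] open 0.0400 q7 1.08
over tray t28.7 pos [ 0.6016 -0.2923  0.1495] F [1.3 0.2 0. ] open 0.0396 q7 -0.03
tray down False t29.8 pos [ 0.602  -0.2945  0.0284] F [-0.1  0.2 -0.6] open 0.0399 q7 -0.10
released t31.3 pos [ 0.6006 -0.2943  0.1192] F [-1.   0.2 -0.7] open 0.0881 q7 -0.04
 t33.0 pos [ 0.4701 -0.4195  0.2493] F [-0.1 -0.2 -0.6] open 0.0878 q7 1.81
(array([ 599.6, -304.6]), array([ 600.4, -302.1]), np.float64(1.49), array([37.4, 62.3]), [414, 238])
(array([ 476.7, -114.6]), array([ 476.5, -114.6]), np.float64(0.439), array([38.3, 62.2]), [345, 289])
(array([468.2,   8. ]), array([468.9,   8.1]), np.float64(-0.048), array([35.8, 61.4]), [297, 295])
(array([469.9, 161.9]), array([469.7, 161.9]), np.float64(-0.17), array([37.9, 61.7]), [237, 298])
(array([  52.4, -130.1]), array([  54.4, -135.5]), np.float64(0.06), array([57.9, 75.7]), [364, 463])
```

View pics/t3.png

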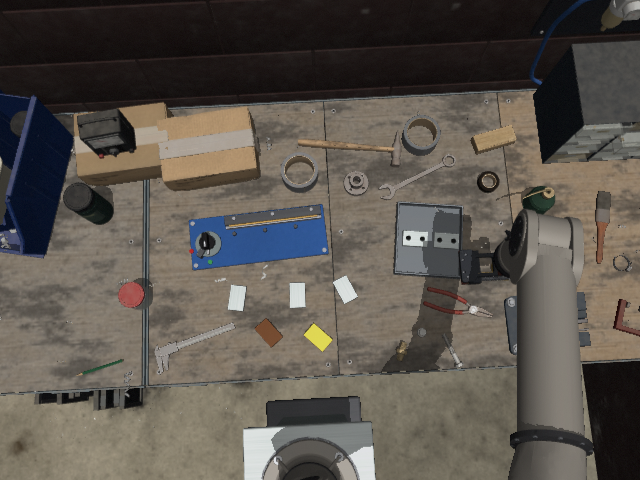

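Both finished plates lie flat in the tray, at (414,238) and (446,240). The blanks haven't moved. Now the first blank (bay 1).

```bash
cat >> fitjig.py <<'E'
J=[.6284,.0592,.064]
OFF=np.array([.0035,.002])
def look(fn=None):
    arm.move_pose([.47,-.42,.25],tr(PI)); c=camera("top")
    if fn: cv2.imwrite(fn,c["pixels"])
    L=[b for b in blanks(c) if 420<b[0][0]<700 and -250<b[0][1]<300]
    for b in L: print(b)
    return c,L
def pick(cx,cy,ang):
    u=np.array([np.cos(ang),np.sin(ang)]); g=np.array([cx,cy])+OFF-.010*u
    arm.move_pose([*g,.12],tr(PI+ang)); st("above blank")
    r=arm.servo_line([*g,.0215],rate=.1,stop_force=5); st("down %s"%r)
    arm.grab(5); o=st("grip5"); arm.grab(35); o=st("grip35"); zg=o["tool_pos"][2]
    arm.servo_line([*o["tool_pos"][:2],.10],rate=.12); o=st("lift")
    assert o["opening"]>.035,"lost"
    return zg
def jp(o): # tool pos in jig frame
    d=o["tool_pos"][:2]-J[:2]; c,s=np.cos(J[2]),np.sin(J[2]); return np.array([c*d[0]+s*d[1],-s*d[0]+c*d[1],o["tool_pos"][2]])
def jl(x,y,z,rate,sf=None,msg=""):
    r=arm.servo_line(jigw(J,[x,y,z])[0],tr(PI+J[2]),rate=rate,stop_force=sf); o=arm.get_obs()
    c,s=np.cos(J[2]),np.sin(J[2]); F=o["contact_force"]
    print(msg,r,"jig mm",(jp(o)*1000).round(1),"Fjig",np.round([c*F[0]+s*F[1],-s*F[0]+c*F[1],F[2]],1),"open %.4f"%o["opening"],"t%.1f"%o["t"],flush=True); return r,jp(o)
E
python3 - <<'E'
from fitjig import *
zg=pick(.4685,.00805,-.048); print("zg",zg)
yb=0
arm.move_pose(jigw(J,[-.016,yb-.004,.10])[0],tr(PI+J[2]))
jl(-.016,yb-.004,zg+.014,.1,6,"down")
jl(-.016,yb-.004,zg+.0085,.02,3,"touch")
E
```

```text
above blank t34.7 pos [0.4626 0.0097 0.1202] F [0.8 0.3 0.9] open 0.0879 q7 0.82
down False t35.8 pos [0.4624 0.0106 0.0219] F [ 0.4  0.1 -0.8] open 0.0878 q7 0.63
grip5 t36.6 pos [0.462  0.0104 0.0215] F [-0.5 -0.   0.7] open 0.0400 q7 0.63
grip35 t36.8 pos [0.462  0.0105 0.0215] F [-0.2 -0.3  1.1] open 0.0397 q7 0.63
lift t37.6 pos [0.4615 0.0102 0.0995] F [ 0.6 -0.  -0.6] open 0.0396 q7 0.78
zg 0.021497468891108856
down False jig mm [-15.7  -3.6  35.7] Fjig [-0.1  0.2 -0.1] open 0.0399 t39.1
touch True jig mm [-15.3  -3.8  31.4] Fjig [ 0.8 -0.3  4.1] open 0.0397 t39.4
```

```bash
python3 - <<'E'
from fitjig import *
zg=.0215; z=zg+.0097; yb=0
jl(-.016,yb-.004,z,.02,None,"relax")
r,p=jl(.002,yb-.004,z,.02,4,"fence")
r,p2=jl(p[0],yb+.010,z,.02,4,"pin")
jl(p[0]+.0008,p2[1]+.0003,z,.02,None,"seat")
E
```

```text
relax False jig mm [-15.8  -4.   31.4] Fjig [-0.4 -0.7  2.6] open 0.0397 t39.6
fence True jig mm [-15.8  -4.   31.4] Fjig [-0.5 -0.1  5.6] open 0.0396 t39.9
pin True jig mm [-15.8  -4.   31.4] Fjig [-0.8 -0.9  4.2] open 0.0399 t40.1
seat False jig mm [-15.6  -3.9  31.4] Fjig [-4.3 -1.5  8.4] open 0.0397 t40.4
```

```bash
python3 - <<'E'
from fitjig import *
zg=.0215; z=zg+.0104; yb=0
jl(-.016,yb-.004,z,.02,None,"relax")
r,p=jl(.002,yb-.004,z,.03,5,"fence")
E
```

```text
relax False jig mm [-16.5  -4.2  31.5] Fjig [-0.3 -0.2  1.3] open 0.0395 t40.6
fence True jig mm [-9.7 -4.  31.4] Fjig [-1.5  0.   5.6] open 0.0395 t41.0
```

```bash
python3 - <<'E'
from fitjig import *
zg=.0215; z=zg+.0108; yb=0
r,p=jl(-.0097,yb-.004,z,.03,None,"up")
r,p=jl(-.0015,yb-.004,z,.02,7,"fence")
E
```

```text
up False jig mm [-9.8 -4.  32.1] Fjig [-0.8  0.2 -0.9] open 0.0399 t41.2
fence True jig mm [-10.   -4.   31.4] Fjig [-1.   0.3  3.4] open 0.0396 t41.5
```

```bash
python3 - <<'E'
from fitjig import *
z=.0327; yb=0
r,p=jl(-.013,yb-.004,z,.03,None,"back"); arm.wait(.3); print(jp(arm.get_obs())*1000)
r,p=jl(-.004,yb-.004,z,.02,6,"fence")
o=arm.get_obs(); print(o["contact_force"].round(1))
r,p=jl(p[0]-.0005,yb-.004,z,.02,None,"off")
r,p2=jl(p[0],yb+.006,z,.02,6,"pin")
E
```

```text
back False jig mm [-13.3  -4.1  32.6] Fjig [-0.8  0.2 -0.8] open 0.0397 t41.7
[-13.06494566  -4.03240284  32.57775857]
fence True jig mm [-10.3  -4.1  31.8] Fjig [ 0.  -0.2 -1.7] open 0.0397 t42.3
[ 0.  -0.2 -1.7]
off False jig mm [-10.8  -4.   32.7] Fjig [ 0.9 -0.6 -1.5] open 0.0398 t42.6
pin True jig mm [-11.3   0.2  32. ] Fjig [-0.5 -0.2 -1.5] open 0.0396 t43.0
```

```bash
python3 - <<'E'
from fitjig import *
jl(-.0098,.0006,.0325,.02,None,"touch both"); 
jl(-.0095,.0008,.0313,.02,None,"lower"); arm.wait(.2); st()
arm.gripper_open(); st("open")
jl(-.0098,0,.06,.1,None,"up")
arm.grab(5)
# front push: pads half-width 10 mm along x
jl(-.060,0,.06,.15,None,"front")
jl(-.060,0,.034,.1,6,"down")
jl(-.030,0,.034,.03,6,"push x")
E
```

```text
touch both False jig mm [-10.    0.2  32.2] Fjig [-0.6 -1.4 -0.9] open 0.0399 t43.2
lower False jig mm [-9.7  0.3 31.5] Fjig [-3.  -2.9  4.4] open 0.0398 t43.5
 t43.7 pos [0.6187 0.0589 0.0314] F [-3.3 -3.9  4.9] open 0.0397 q7 0.82
open t44.6 pos [0.6189 0.0594 0.0313] F [ 0.2 -0.3 -0.9] open 0.0881 q7 0.82
up False jig mm [-9.2 -0.1 61.1] Fjig [ 0.  -0.1 -0.4] open 0.0876 t45.0
front False jig mm [-59.2  -0.2  60.3] Fjig [-0.4  1.   0.4] open 0.0006 t46.8
down False jig mm [-60.4   0.1  32.9] Fjig [0.9 0.6 0.6] open 0.0004 t47.2
push x True jig mm [-43.7  -0.1  33.6] Fjig [-0.1 -0.7  0.1] open 0.0003 t47.9
```

```bash
python3 - <<'E'
from fitjig import *
jl(-.052,0,.034,.05,None,"back")
jl(-.060,0,.08,.15,None,"up")
arm.gripper_open()
c,L=look("pics/t4.png")
print(blanks(c,zt=.024))
im=c["pixels"]; cv2.imwrite("pics/t4c.png",cv2.resize(im[195:325,180:375],None,fx=4,fy=4,interpolation=cv2.INTER_CUBIC)); st()
overlay(c,[J[0]-OFF[0],J[1]-OFF[1],J[2]],items,np.array([180,195]),5,(155,85),"pics/t4o.png")
E
```

```text
back False jig mm [-52.5  -0.1  34. ] Fjig [-0.2 -0.3 -1.1] open 0.0004 t48.2
up False jig mm [-59.7  -0.3  80.2] Fjig [-0.3 -0.1  0.3] open 0.0007 t48.6
(array([627.9,  58.8]), array([627.7,  58.7]), np.float64(0.068), array([38.2, 62.2]), [275, 235])
(array([ 469., -160.]), array([ 468.9, -160. ]), np.float64(0.438), array([38.1, 62.3]), [363, 291])
(array([469.9, 161.9]), array([469.7, 161.9]), np.float64(-0.17), array([37.9, 61.7]), [237, 298])
[(array([625.6,  58. ]), array([625.4,  58. ]), np.float64(0.068), array([37.9, 61.8]), [275, 235]), (array([ 597.5, -302.9]), array([ 598.4, -300.4]), np.float64(1.49), array([37.1, 61.9]), [414, 238]), (array([ 467.8, -159.2]), array([ 467.7, -159.3]), np.float64(0.438), array([37.9, 61.9]), [363, 291]), (array([468.7, 160.5]), array([468.5, 160.5]), np.float64(-0.17), array([37.6, 61.2]), [237, 298]), (array([  51.3, -130.5]), array([  51.8, -135.5]), np.float64(-0.001), array([53.3, 66.7]), [365, 465])]
 t51.9 pos [ 0.4708 -0.4185  0.2498] F [0.3 0.9 0.8] open 0.0878 q7 1.76
```

View pics/t4c.png

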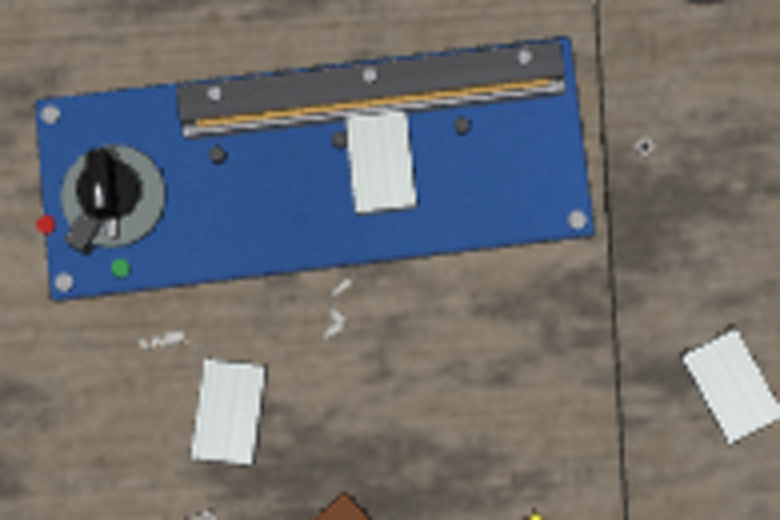

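View pics/t4o.png

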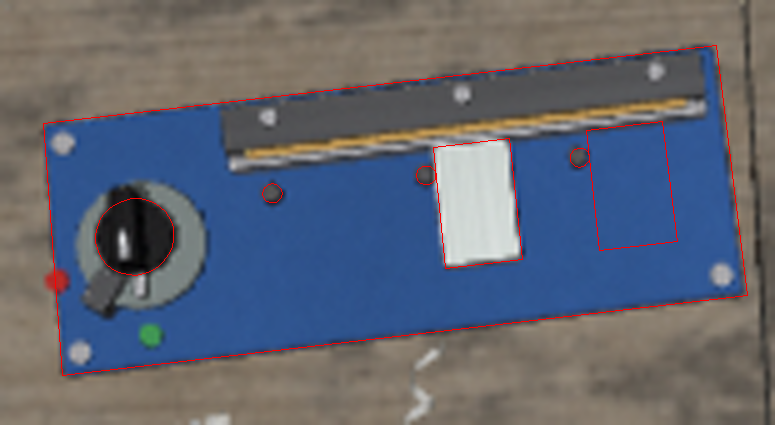

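The bay 1 blank is seated against the fence and pin. In the crop its left edge is tangent to the pin at (339,140). blank0 was knocked to pixel (363,291). Next is blank2 into bay 2.

```bash
cat >> fitjig.py <<'E'
OFF=np.array([.003,.0015])
def place(yb,zg):
    arm.move_pose(jigw(J,[-.017,yb-.004,.10])[0],tr(PI+J[2])); o=st("over bay")
    assert o["opening"]>.035,"lost"
    za=zg+.0112
    jl(-.017,yb-.004,za,.1,8,"down"); arm.wait(.3); jl(-.017,yb-.004,za,.02)
    r,p=jl(-.002,yb-.004,za,.02,6,"fence")
    if not r: raise SystemExit("no fence")
    jl(p[0]-.0006,yb-.004,za,.02,None,"off")
    r,p2=jl(p[0]-.0006,yb+.006,za,.02,6,"pin")
    if not r: raise SystemExit("no pin")
    jl(p[0]+.0004,p2[1]+.0004,za,.02,None,"touch both")
    jl(p[0]+.0007,p2[1]+.0006,zg+.0098,.02,None,"lower"); arm.wait(.2); o=st()
    assert o["opening"]>.035,"lost"
    arm.gripper_open(); jl(p[0],p2[1],.06,.1,None,"up"); arm.grab(5)
    jl(-.060,yb,.06,.15,None,"front"); jl(-.060,yb,.034,.1,6,"down")
    r,_=jl(-.030,yb,.034,.03,6,"push x")
    jl(-.052,yb,.034,.05,None,"back"); jl(-.060,yb,.09,.15,None,"up"); arm.gripper_open()
E
python3 - <<'E'
from fitjig import *
zg=pick(.4698,.1619,-.168)
place(.080,zg)
c,L=look("pics/t5.png")
overlay(c,[J[0]-OFF[0],J[1]-OFF[1],J[2]],items,np.array([180,195]),5,(155,85),"pics/t5o.png")
E
```

```text
above blank t54.1 pos [0.4636 0.1643 0.1201] F [ 0.  -0.  -0.2] open 0.0878 q7 0.35
down False t55.2 pos [0.4633 0.1653 0.022 ] F [ 0.6  0.2 -0.4] open 0.0878 q7 0.19
grip5 t56.0 pos [0.463  0.1651 0.0215] F [-0.2 -0.5  1. ] open 0.0398 q7 0.19
grip35 t56.2 pos [0.4629 0.1651 0.0215] F [-0.  -0.1  0.3] open 0.0397 q7 0.19
lift t57.0 pos [0.4626 0.1646 0.0995] F [-1.   0.1 -1.2] open 0.0402 q7 0.32
over bay t57.6 pos [0.6057 0.1341 0.0987] F [-1.   0.5 -0.8] open 0.0392 q7 0.72
down True jig mm [-18.5  75.4  31.3] Fjig [-0.4 -1.4  4.5] open 0.0398 t58.3
 False jig mm [-17.3  75.8  32.2] Fjig [-0.6 -0.6 -1. ] open 0.0395 t58.9
fence True jig mm [-10.4  75.7  31.8] Fjig [-0.   0.4 -1.5] open 0.0395 t59.4
off False jig mm [-11.   75.9  32.7] Fjig [-0.2 -0.1 -0.6] open 0.0399 t59.6
pin True jig mm [-11.3  80.5  32. ] Fjig [-0.5  0.3 -0.2] open 0.0395 t60.0
touch both False jig mm [-10.2  80.5  32.4] Fjig [-0.9 -1.6 -0.1] open 0.0400 t60.3
lower False jig mm [-9.9 80.6 31.3] Fjig [-2.2 -3.4  3.4] open 0.0397 t60.5
 t60.7 pos [0.6133 0.1389 0.0313] F [-3.3 -4.1  3.8] open 0.0399 q7 0.66
up False jig mm [-9.8 80.5 61.1] Fjig [ 1.3 -0.6 -0.1] open 0.0878 t62.0
front False jig mm [-59.2  79.8  60.3] Fjig [0.7 0.7 1.2] open 0.0007 t63.9
down False jig mm [-60.4  80.   32.9] Fjig [ 0.3 -0.5 -0.1] open 0.0005 t64.3
push x True jig mm [-44.1  79.7  33.6] Fjig [ 0.1 -0.7 -0.3] open 0.0008 t64.9
back False jig mm [-52.4  79.9  34. ] Fjig [ 0.5 -0.2  0.4] open 0.0009 t65.2
up False jig mm [-59.8  79.6  90. ] Fjig [ 1.9 -0.1 -0.8] open 0.0005 t65.7
(array([627.9,  58.8]), array([627.7,  58.7]), np.float64(0.068), array([38.2, 62.2]), [275, 235])
(array([622.3, 139.2]), array([622.3, 139.2]), np.float64(0.067), array([38.1, 62.3]), [244, 239])
(array([ 469., -160.]), array([ 468.9, -160. ]), np.float64(0.438), array([38.1, 62.3]), [363, 291])
```

View pics/t5o.png

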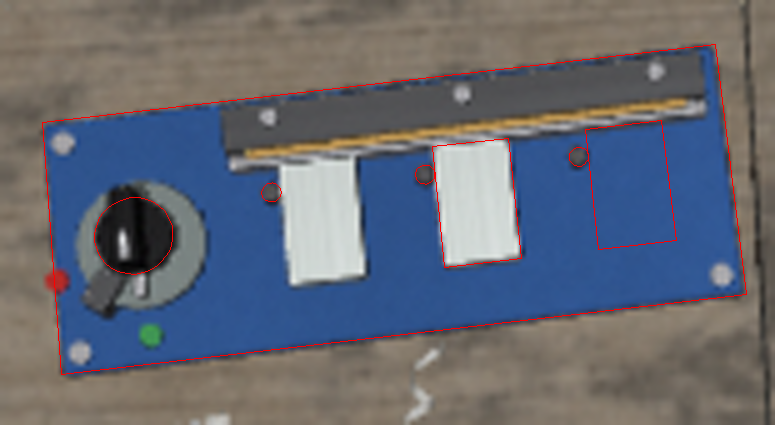

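```bash
python3 - <<'E'
from fitjig import *
zg=pick(.469,-.160,.438)
place(-.080,zg)
c,L=look("pics/t6.png")
overlay(c,[J[0]-OFF[0],J[1]-OFF[1],J[2]],items,np.array([180,195]),5,(155,85),"pics/t6o.png")
E
```

```text
above blank t70.4 pos [ 0.4638 -0.164   0.1205] F [ 0.4 -0.1  0.3] open 0.0878 q7 1.56
down False t71.5 pos [ 0.4634 -0.1627  0.022 ] F [ 0.  -0.3  0.3] open 0.0878 q7 1.41
grip5 t72.3 pos [ 0.4629 -0.1627  0.0215] F [0.2 0.  0.7] open 0.0400 q7 1.41
grip35 t72.5 pos [ 0.4629 -0.1627  0.0215] F [ 0.4 -1.2  0.2] open 0.0398 q7 1.41
lift t73.3 pos [ 0.4624 -0.1629  0.0994] F [-0.  -0.1 -1.1] open 0.0395 q7 1.54
over bay t74.1 pos [ 0.6157 -0.027   0.0989] F [ 0.4  0.  -0.8] open 0.0396 q7 1.00
down True jig mm [-18.7 -84.4  31.3] Fjig [-0.7 -0.3  5.6] open 0.0396 t74.8
 False jig mm [-17.2 -84.   32.3] Fjig [-0.1  1.  -1.1] open 0.0398 t75.4
fence True jig mm [ -9.5 -84.2  31.8] Fjig [ 0.4 -0.2 -1.3] open 0.0397 t75.9
off False jig mm [-10.2 -84.1  32.7] Fjig [ 0.5  0.  -1.7] open 0.0398 t76.2
pin True jig mm [-10.6 -79.5  32.1] Fjig [-0.4 -1.2 -0. ] open 0.0397 t76.5
touch both False jig mm [ -9.4 -79.5  32.5] Fjig [ 0.4 -1.8 -0.3] open 0.0396 t76.8
lower False jig mm [ -9.1 -79.5  31.3] Fjig [-3.3 -2.8  3.1] open 0.0394 t77.1
 t77.3 pos [ 0.6244 -0.0207  0.0313] F [-3.  -4.1  3.9] open 0.0397 q7 0.94
up False jig mm [ -9.  -79.7  61.1] Fjig [ 0.1 -0.8 -1. ] open 0.0878 t78.6
front False jig mm [-59.3 -80.3  60.3] Fjig [-0.1 -0.3  0. ] open 0.0007 t80.4
down False jig mm [-60.4 -79.7  32.9] Fjig [-0.4  0.3 -0.2] open 0.0003 t80.8
push x True jig mm [-43.4 -80.2  33.6] Fjig [-0.8  0.2 -1.1] open 0.0005 t81.5
back False jig mm [-52.5 -80.2  34. ] Fjig [0.3 0.  0.3] open 0.0002 t81.8
up False jig mm [-59.9 -80.4  90. ] Fjig [-0.5  0.8 -0.7] open 0.0003 t82.3
(array([633.4, -21.4]), array([633.2, -21.4]), np.float64(0.062), array([38. , 62.2]), [305, 231])
(array([627.9,  58.8]), array([627.7,  58.7]), np.float64(0.068), array([38.2, 62.2]), [275, 235])
(array([622.3, 139.2]), array([622.3, 139.2]), np.float64(0.067), array([38.1, 62.3]), [244, 239])
```

View pics/t6o.png

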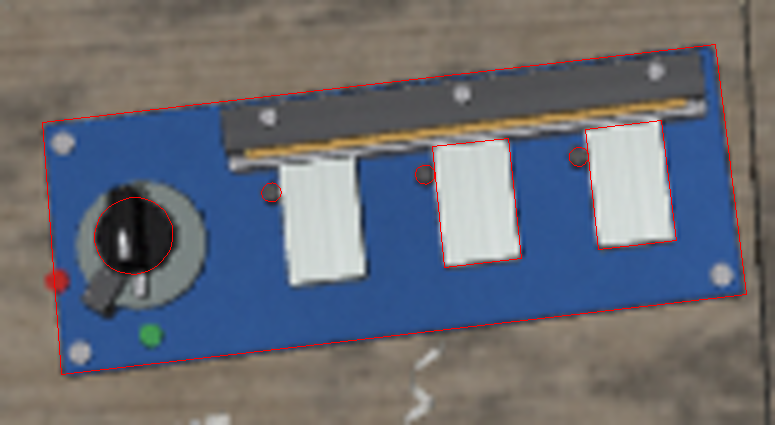

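```bash
python3 - <<'E'
from fitjig import *
im=cv2.imread("pics/t6.png")
cv2.imwrite("pics/t6z.png",cv2.resize(im[215:255,225:325],None,fx=8,fy=8,interpolation=cv2.INTER_CUBIC))
c=camera("scene"); cv2.imwrite("pics/s6.png",cv2.resize(c["pixels"][200:270,235:350],None,fx=6,fy=6,interpolation=cv2.INTER_CUBIC))
E
```

```text
(no output)
```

View pics/t6z.png

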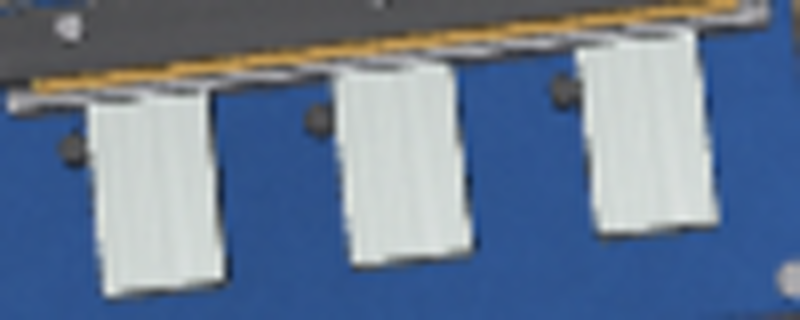

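View pics/s6.png

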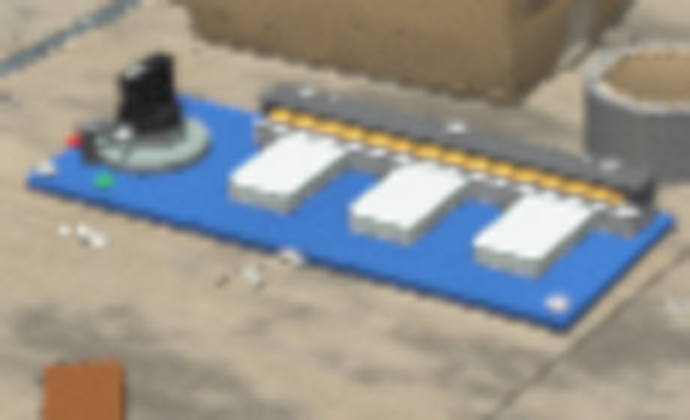

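All three blanks sit tangent to their pins with their ends against the fence. Now I'll lock the jig.

```bash
python3 - <<'E'
from fitjig import *
k=np.array([.6170,.2343]); ps=PI+.0667
arm.move_pose([*k,.16],tr(ps)); 
r=arm.servo_line([*k,.0645],rate=.1,stop_force=8); st("down %s"%r)
arm.grab(10); o=st("g10")
arm.servo_line([*o["tool_pos"][:2],.0642],rate=.02); arm.grab(40); o=st("g40"); k=o["tool_pos"][:2]
arm.servo_line([*k,.0570],rate=.02); st("pressed")
for a in np.linspace(0,1.3,8)[1:]:
    arm.servo_line([*k,.0570],tr(ps-a),rate=.05); o=st("rot %.2f"%a)
assert o["opening"]>.012
p=o["tool_pos"]
arm.servo_line([*k,.0645],rate=.05); st("raised")
arm.gripper_open(); st("open")
arm.servo_line([*k,.16],rate=.15)
c,L=look("pics/t7.png")
cv2.imwrite("pics/t7c.png",cv2.resize(c["pixels"][195:285,180:340],None,fx=5,fy=5,interpolation=cv2.INTER_CUBIC))
E
```

```text
down False t88.9 pos [0.6174 0.2347 0.0653] F [-1.  -0.5  0.2] open 0.0875 q7 0.59
g10 t90.0 pos [0.617  0.2342 0.0645] F [ 0.  -0.9 -0.1] open 0.0140 q7 0.59
g40 t90.5 pos [0.617  0.2342 0.0643] F [-0.2 -1.3  3.6] open 0.0134 q7 0.59
pressed t91.0 pos [0.6171 0.2342 0.057 ] F [-1.1 -1.8  7.1] open 0.0139 q7 0.58
rot 0.19 t91.3 pos [0.6171 0.2341 0.0571] F [-2.  -1.6  6.5] open 0.0137 q7 0.41
rot 0.37 t91.7 pos [0.6171 0.234  0.0571] F [-1.9 -2.5  6.1] open 0.0139 q7 0.25
rot 0.56 t92.0 pos [0.617  0.2339 0.057 ] F [-1.9 -2.5  6.2] open 0.0142 q7 0.08
rot 0.74 t92.3 pos [0.6169 0.2338 0.057 ] F [-1.7 -2.4  5.9] open 0.0138 q7 -0.09
rot 0.93 t92.7 pos [0.6169 0.2337 0.0569] F [-2.9 -1.8  6.9] open 0.0138 q7 -0.25
rot 1.11 t93.0 pos [0.6168 0.2336 0.0569] F [-2.5 -2.4  5.5] open 0.0137 q7 -0.41
rot 1.30 t93.3 pos [0.6167 0.2335 0.0568] F [-2.6 -3.2  6.3] open 0.0136 q7 -0.57
raised t93.6 pos [0.6167 0.2336 0.0643] F [-3.1 -2.6  2.6] open 0.0138 q7 -0.57
open t94.8 pos [0.6171 0.2342 0.0645] F [ 0.2 -0.9 -0.2] open 0.0878 q7 -0.57
(array([628.9, -21.6]), array([628.8, -21.6]), np.float64(0.057), array([38. , 53.3]), [306, 233])
(array([623.6,  58.4]), array([623.5,  58.5]), np.float64(0.072), array([38.2, 53.5]), [275, 237])
(array([618. , 138.9]), array([617.9, 138.9]), np.float64(0.067), array([38.1, 53.6]), [244, 240])
```

View pics/t7c.png

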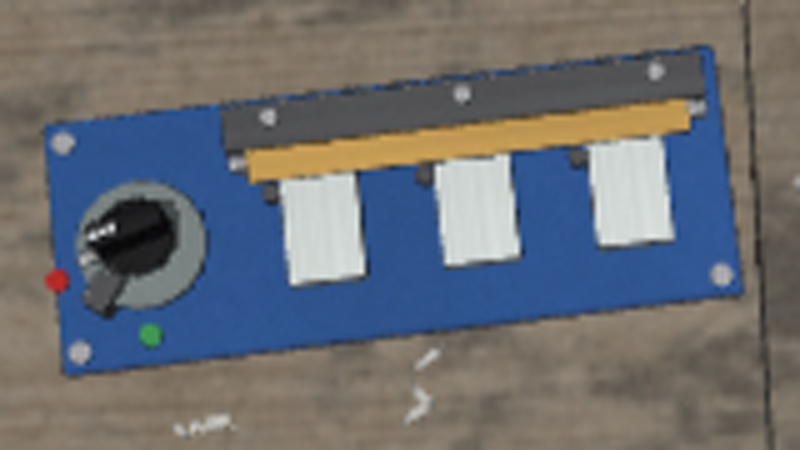

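View pics/t7.png

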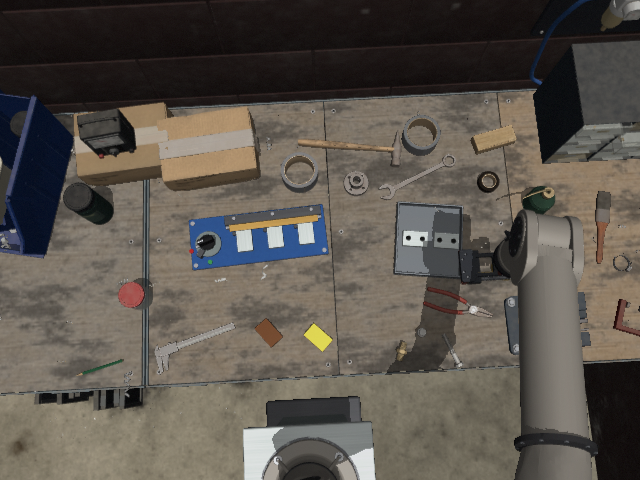

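```bash
python3 - <<'E'
from fitjig import *
c=camera("top"); a=cv2.imread("pics/top0.png").astype(int); b=c["pixels"].astype(int)
d=np.abs(a-b).max(2); 
v,u=np.mgrid[:480,:640]
P=((np.stack([u,v,np.ones_like(u)],-1)@np.linalg.inv(c["K"]).T*c["depth"][...,None]-c["t"])@c["R"])
print("knob top z med/max",np.median(P[238:244,204:210,2]),P[232:250,195:218,2].max())
print("knob diff",d[232:250,193:220].max(),(d[228:256,188:225]>40).sum())
n,l,s,ce=cv2.connectedComponentsWithStats((d>40).astype(np.uint8))
for i in range(1,n):
    if s[i,4]>15 and s[i,0]<460: print(s[i],ce[i].round())
arm.job_done(); st()
E
```

```text
knob top z med/max 0.061744804466395596 1.504643057707721
knob diff 87 8
[ 413  209  166  160 8049] [481. 292.]
[ 402  210   57   65 1789] [437. 244.]
[312 221   4  23  29] [314. 232.]
[296 223   8  22  33] [299. 233.]
[303 222   6   6  27] [306. 225.]
[262 227   8  22  36] [267. 236.]
[273 226   6   5  25] [275. 228.]
[281 226   4  21  33] [283. 236.]
[236 229  18  23 353] [244. 240.]
[305 236   5   5  23] [307. 238.]
[274 239   6   6  27] [276. 242.]
[437 238   5   5  20] [439. 240.]
[451 239   5   5  21] [453. 241.]
[333 276  25  28 376] [345. 289.]
[289 283  17  25 374] [297. 295.]
[228 285  19  26 390] [237. 298.]
[359 337  42  36 744] [380. 354.]
[399 342   8  18  71] [402. 351.]
[444 368  40   3  50] [464. 369.]
[358 373  28   3  38] [372. 374.]
[272 427  15  12  34] [278. 432.]
[344 431  29  26 321] [360. 445.]
[270 440   7  15  46] [273. 447.]
[336 455  11  19  84] [341. 463.]
[274 457   5   8  21] [276. 460.]
the job is handed in; nothing more can be done
the job is handed in; nothing more can be done
```

The job is handed in, after about 97 s of the 210 s allowed. No verdict came back.

**What I did:**
- **Unlocking:** I pushed the knob in, turned it to green and let it up.
- **Finished plates:** There were two, and both now lie flat in the grey tray.
- **Blanks:** There were three. I moved each against the fence and then the pin by force, lowered it, and gave it a final push towards the fence. The knocked one had moved about 45 mm; I found it again in the pictures before picking it up.
- **Locking:** I pushed the knob in, turned it to red and let it up.

**Last checks:**
- **Lock:** In the top picture the pointer looks as it did at the start and the brass lip stands out over all three blanks. Knob height read about 62 mm by depth, which fits it being up to within the depth noise.
- **Blanks:** In the close-ups taken before locking, all three touch their pins and the fence. One pixel is about 2.4 mm, so contact rests mainly on the force stops of about 6 N.
- **Other objects:** In the uncovered left part of the picture, only the plates and blanks had changed, apart from the arm and its shadow. The part around the arm was hidden, so I couldn't compare it.

**What disagreed:**
- The camera positions were about 3 to 5 mm off from what touching showed, so I corrected by touch.
- The finished plates seemed to start about 2 mm off their pins.
- On the first blank, a few early force stops came from pressing it onto the base. I repeated the approach with it held just above the base.

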